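Push a row of LED driver modules home on the test rail

TASK

Push the row of four LED driver modules along the aluminium rail as one train, pushing only on the rearmost module, until the front one rests fully against the blue test head and no gaps are left in the row; then press the green button on top of the head right down and let go, to start the test. Nothing needs gripping: do not lift or tip the modules, touch the other three, or press the button before the row is home. Leave the amber-lidded tub, the syringe and the capacitor where they are, and finish clear of everything.

Things in the scene. Friction and masses are not known exactly. Their poses are not given: they have to be found in the camera images.
- rail: Fixed aluminium U-channel. Origin: on the bench under its centre line, 140 mm before the stop face; y runs along it to the blue head, x across, z up. Channel y -210 to 140 mm, floor 8 mm above the bench, walls 46 mm apart inside, 5 thick, tops 14 mm above the bench (fingertips at 16 mm or more clear them). Ears at y -190, 57 mm out, 7 high. Head: y 140 to 210, 90 wide, 60 tall.
- stop_face (a point): Middle of the head's flat upright stop face at the level of the rail floor (8 mm above the bench); axes as the rail's. The front module's face must meet this plane, so its origin ends 20 mm before it, and the others' 60, 100 and 140 mm before it.
- module1: LED driver module: black block 44 mm across the rail, 40 along it, 30 tall, green board with small parts on top to 38 mm; about 110 g (varies). Origin: centre of its underside, on the rail floor; y axis towards the blue head. The front one, nearest the blue head; it starts with 45 to 105 mm free between it and the stop face.
- module2: LED driver module: black block 44 mm across the rail, 40 along it, 30 tall, green board with small parts on top to 38 mm; about 110 g (varies). Origin: centre of its underside, on the rail floor; y axis towards the blue head. Second in the row, touching module1 (under 1 mm gap).
- module3: LED driver module: black block 44 mm across the rail, 40 along it, 30 tall, green board with small parts on top to 38 mm; about 110 g (varies). Origin: centre of its underside, on the rail floor; y axis towards the blue head. Third in the row, touching module2.
- module4: LED driver module: black block 44 mm across the rail, 40 along it, 30 tall, green board with small parts on top to 38 mm; about 110 g (varies). Origin: centre of its underside, on the rail floor; y axis towards the blue head. The rearmost, farthest from the head: pushed on its rear face, 20 mm behind its origin; 80 mm or more of rail is empty behind it. Sliding the row takes 1 to 5 N.
- start (a joint): Travel of the green push button, m: 0 up, 0.006 fully down; it takes about 5 N to hold fully down and springs back up.
- start_top (a point): Centre of the top of the round green push button (32 mm across) on top of the blue head; it is pressed straight down.
- tub: Bystander: low round clear jar with amber lid, 56 mm across, 30 mm tall; origin at the centre of its underside. Leave alone.
- syringe: Bystander: green and white flux syringe lying on the bench, about 143 mm long, 34 mm wide at its flange, 21 mm tall; origin at bench level near its middle. Leave alone.
- capacitor: Bystander: blue upright cylinder 22 mm across and 33 mm tall; origin at the centre of its underside. Leave alone.
There are look-alikes about, which are no part of the job. What is shaped like the module4 but red is not meant. What is shaped like the module3 but pink is not meant.

How it is judged:
On the way, in this order (a step that is already met when the one before it is completed fails the run):
1. the row is home: front module against the head, no gaps (y of module1 in the frame of rail above 0.1175 m and y of module4 in the frame of rail above -0.0045 m), for 0.2 s.
2. the green button is pressed down (value of joint start above 0.0045 m), for 0.05 s.
At the end, for the whole second after the job is handed in: All four modules stand flat in the rail at rest, the front one within 2.5 mm of the stop face and the gaps of the whole row adding up to no more than 4.5 mm; the button has been pressed (at least 4.5 of its 6 mm) after that and has come back up (all of step 1 and x of module1 in the frame of rail between -0.004 and 0.004 m and z of each of module1, module2, module3, module4 in the frame of rail below 0.0105 m and angle between each of module1, module2, module3, module4's own z axis and vertical below 0.06 rad and linear speed of each of module1, module2, module3, module4 below 0.01 m/s and x of module2 in the frame of rail between -0.004 and 0.004 m and x of module3 in the frame of rail between -0.004 and 0.004 m and x of module4 in the frame of rail between -0.004 and 0.004 m and value of joint start below 0.0015 m); the robot touches nothing.
It fails at once if a module lifted more than 5 mm or tipped (z of any of module1, module2, module3, module4 in the frame of rail above 0.013 m or angle between any of module1, module2, module3, module4's own z axis and vertical above 0.2 rad).
It fails at once if a module other than the rearmost touched by the robot (contact force between any of the fingers, the arm and module1 above 1.5 N or contact force between any of the fingers, the arm and module2 above 1.5 N or contact force between any of the fingers, the arm and module3 above 1.5 N).
It fails at once if the button pressed before the row is home (value of joint start above 0.003 m and not (y of module1 in the frame of rail above 0.1175 m and y of module4 in the frame of rail above -0.0045 m)).
It fails at once if a bystander moved by more than 15 mm (distance of any of tub, syringe, capacitor from where it was at the start of the episode above 0.015 m).
It also fails if it takes over 45 s, if anything falls off the work surface, if the arm or the gripper's body presses on something with over 40 N, if the wrist force passes 120 N, or if a joint passes its speed limit or range.

ROBOT

A 6-joint arm with a two-finger parallel gripper is mounted at the origin on the work surface. World frame = base frame: x ahead of the robot, y to its left, z up, the work surface at z = 0. Lengths are in m, angles in rad, forces in N, time in s.
With the tool pointing down it reaches from about 0.425 to 0.95 m from the base axis. Payload 3.5 kg.
Tool frame: the origin (TCP) lies on the centre line of the jaws, within the pads' length; the fingertips stand 11 mm ahead of it and the grasp point (between the pads) lies 8 mm behind it; z points along the fingers, y is the line along which they close (so a half turn about z gives the same grasp; the last joint's range is limited). The gripper opens to 85 mm and grips with 20 to 120 N. Pads are 22 mm wide; open, the fingers measure 114 mm over their backs; the gripper's body (76 mm by 85 mm) begins 54 mm behind the grasp point. The pads swing forward as they close: fully open they stand 13 mm farther back than shut.
Start: joints at [-1.398, 0.286, 1.577, -0, 1.279, -0.15], TCP at [0.214, -0.64, 0.242] pointing down, gripper open.
Joint ranges: [-2.77, 2.77], [-0.9, 2.22], [0.21, 2.48], [-1.53, 4.67], [0.24, 2.81], [-2.84, 2.84]. Speed limits (rad/s): [2.79, 2.79, 3.14, 3.14, 3.14, 3.14].

INTERFACE

Orientations are given as a unit quaternion [x, y, z, w].
In Python, from plant import ctrl gives the robot as it stands.
- The arm moves only by the tool step_arm, never from a script. Its argument "motion" is a list of rows, each an object with "offset": the shift along the tool's x, y, z in m, a list of three; "twist": the turn about the tool's z in degrees. A call has 1 to 12 rows; each row is the pose to reach, as a shift and turn from the pose commanded when the call began, along the tool's axes at that moment; what a row does not reach only later rows make up. A row lasts 1/10 s, in which the tool goes at most 50 mm and 8.59 degrees, less where a joint would pass 70% of its speed; a pose out of reach is approached as far as the arm can. A call with a gripper value outside its range is refused whole. "gripper" is the finger opening in m, from 0 to 0.0854, set as the call begins (left out, the last holds). The fingers move at their own pace and stop on an object; "grip_force" is the grip in N (left out, the last holds). Time passes only in rows, so rows that repeat a pose let the fingers close. It gives the time, the measured TCP pose, the force, the opening and the grip force at its end, in the units of the state.
- ctrl.get_state(): the state, without advancing time (a new reading comes with each control period).
- ctrl.read_camera(name): name is "side" or "top" or "wrist"; returns the picture (400x640x3 uint8, blue, green, red); there is no depth.
- ctrl.calibration(name): a dict with "fx", "fy", "cx", "cy" (pixels), "cam_to_world" (4x4, takes a point from camera to world coordinates). Camera axes: x right, y up, looking along -z (the intrinsics and any distortion apply to the point x, -y, -z); pixel columns grow to the right and rows downward; lengths in m; the calibration is good to about 2 mm. A picture is of the moment at which its call begins: read the wrist's pose just before it. calibration takes no time and is no camera call; for the wrist camera it gives the pose at the moment of the call.
- ctrl.sign_off(): hands the job in; it is judged then, once.
The state is a dict: "time": time; "qpos": joint angles; "dq": joint speeds; "joint_efforts": joint torques, N m; "eef_pos": TCP position; "tcp_rot": TCP orientation; "contact_force": force on the tool from outside, world axes, zero at the start; "wrist_torque": the same for the moment, N m; "opening": opening from 0.0 (shut) to 1.0 (fully open); "finger_force": force on a finger pad.
Only numpy, scipy, OpenCV 4.12 (cv2) and the standard library are available. Lean on these libraries where they do the work, as an engineer would, in place of code of your own. Each camera call takes 0.05 s, during which the arm holds its last target. There are 200 camera calls.

## Working session

There is one attempt and no reset: what is moved stays moved. The work goes in short steps, Python scripts to look and compute and a tool call to move; the robot and the scene stay as the last step left them, time stands still between calls to the robot, and variables do not carry over. Pictures are saved under pics/ and viewed, at most 10 in all, crops included, and the job is handed in when it is done.

Besides the shell and the picture viewer there is one more tool, called after ">>>" as name([rows], argument=value, ...), one row to a line, values as JSON. step_arm: Moves the arm, as the interface text tells. Its arguments: {"type":"object","properties":{"motion":{"type":"array"},"gripper":{"type":"number"},"grip_force":{"type":"number"}},"required":["motion"]}

```bash
mkdir -p pics; python3 - <<'E'
from plant import ctrl
import cv2
for n in ("top","side"):
    cv2.imwrite(f"pics/{n}0.png",ctrl.read_camera(n)); c=ctrl.calibration(n); print(n,c)
print(ctrl.get_state())
E
```

```text
top {'fx': 431.37625152177765, 'fy': 431.37625152177765, 'cx': 315.13927699865945, 'cy': 204.53153502528426, 'cam_to_world': array([[-0.00261802,  0.97927343, -0.20252581,  0.41753199],
       [-0.9999849 , -0.00354243, -0.00420205,  0.04272192],
       [-0.00483239,  0.20251175,  0.97926791,  0.73942688],
       [ 0.        ,  0.        ,  0.        ,  1.        ]])}
side {'fx': 391.4605853282913, 'fy': 391.4605853282913, 'cx': 321.3550957595685, 'cy': 199.29692910737555, 'cam_to_world': array([[ 0.9190706 ,  0.29457873, -0.26178732,  0.37052026],
       [-0.39360722,  0.65317559, -0.64686552, -0.41073827],
       [-0.01955974,  0.69755646,  0.7162628 ,  0.57589708],
       [ 0.        ,  0.        ,  0.        ,  1.        ]])}
{'time': 0.1, 'qpos': array([-1.39798413e+00,  2.87163478e-01,  1.57804302e+00,  1.82186359e-05,
        1.27861302e+00, -1.49976750e-01]), 'dq': array([ 0.00015849, -0.00159015, -0.00338949, -0.00071159,  0.00103511,
        0.00191389]), 'joint_efforts': array([ 8.96290112e-04, -4.07296371e+01, -2.93699580e+01, -1.37022371e-04,
        3.43314285e-03, -1.11536945e-06]), 'eef_pos': array([ 0.21406506, -0.63954806,  0.24102114]), 'tcp_rot': array([ 9.87003970e-01,  1.60692014e-01, -3.99283690e-06, -1.11345898e-03]), 'contact_force': array([-0.11891265, -0.16568354, -0.1321886 ]), 'wrist_torque': array([ 0.02724985, -0.00898336, -0.05367137]), 'finger_force': 0.0, 'opening': 1.0044489868650204}
```

View pics/top0.png

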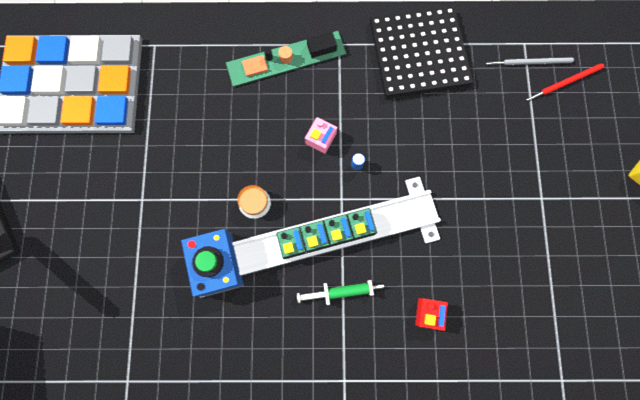

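View pics/side0.png

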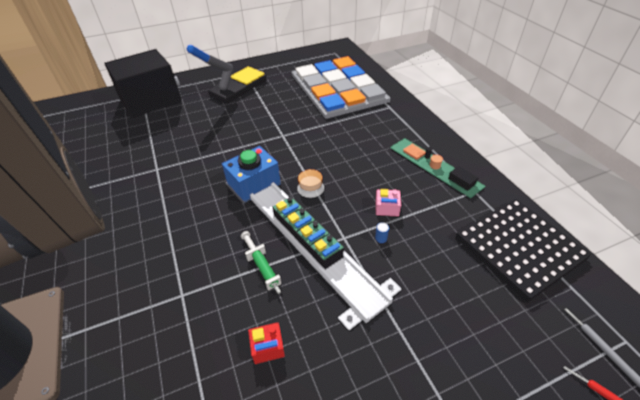

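The head is at the left (about 211,262) in the top view, and the modules run from (290,242) to (362,223). The rail end is near (437,207), the tub at (254,200), the capacitor at (358,161) and the syringe around (340,292). I'll zoom in for accurate pixels.

```bash
python3 - <<'E'
import cv2
a=cv2.imread("pics/top0.png")[170:310,175:450]
a=cv2.convertScaleAbs(a,alpha=0.9); cv2.imwrite("pics/crop.png",cv2.resize(a,(0,0),fx=2.9,fy=2.9,interpolation=cv2.INTER_CUBIC))
E
```

```text
(no output)
```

View pics/crop.png

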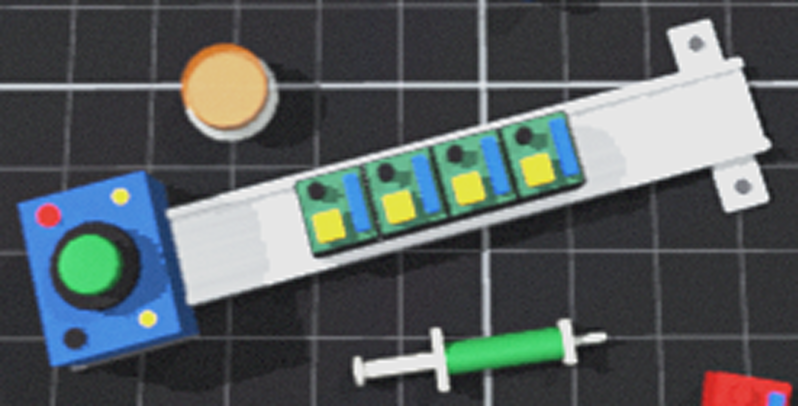

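The crop shows head top corners (18,204), (147,171), (183,330), (53,367), the button at (91,265), ear screws at (696,43) and (743,186), and rail end corners at (742,60) and (770,147). Module 4's rear edge runs (567,112)–(584,182). The row's front edge runs (296,183)–(316,256).

```bash
cat > h.py <<'E'
import numpy as np, cv2
from plant import ctrl
from scipy.optimize import least_squares
def proj(c,P):
    M=np.linalg.inv(c["cam_to_world"]); p=np.asarray(P)@M[:3,:3].T+M[:3,3]
    return np.c_[c["cx"]+c["fx"]*p[:,0]/-p[:,2], c["cy"]-c["fy"]*p[:,1]/-p[:,2]]
def unproj(c,uv,z):
    M=c["cam_to_world"]; d=M[:3,:3]@[(uv[0]-c["cx"])/c["fx"],-(uv[1]-c["cy"])/c["fy"],-1]
    return M[:3,3]+d*(z-M[2,3])/d[2]
def world(q,L):
    L=np.atleast_2d(L); s,k=np.sin(q[2]),np.cos(q[2])
    return np.c_[q[0]+k*L[:,0]-s*L[:,1], q[1]+s*L[:,0]+k*L[:,1], L[:,2]]
def local(q,P):
    s,k=np.sin(q[2]),np.cos(q[2]); d=np.asarray(P)[:2]-q[:2]; return np.array([k*d[0]+s*d[1],-s*d[0]+k*d[1]])
E
python3 - <<'E'
from h import *
c=ctrl.calibration("top"); f=lambda a: np.array(a,float)/2.9+[175-.3,170-.3]
# image left=+y, up=+x ; rail x right of y: y to left in image => x up
L=np.array([[.045,.21,.06],[.045,.14,.06],[-.045,.14,.06],[-.045,.21,.06],[.028,-.21,.014],[-.028,-.21,.014]])
uv=f([(18,204),(147,171),(183,330),(53,367),(742,60),(770,147)])
r=least_squares(lambda q:(proj(c,world(q,L))-uv).ravel(),[.37,.1,0.2],loss='soft_l1'); q=r.x
print("rail",q,np.round(r.fun.reshape(-1,2),1)); np.save("q.npy",q)
for n,p,z in [("m4a",(567,112),.04),("m4b",(584,182),.04),("m1a",(296,183),.04),("m1b",(316,256),.04),("scr",(696,43),.007),("scr",(743,186),.007),("btn",(91,265),.072),("tub",(225,88),.03)]:
    P=unproj(c,f(p),z); print(n,P.round(4),local(q,P).round(4))
E
```

```text
rail [0.51185257 0.04268638 0.25898533] [[ 0.8 -0.1]
 [-0.6 -0.1]
 [-0.4  0.6]
 [ 0.2 -0.2]
 [-0.3 -0.5]
 [ 0.3  0.4]]
m4a [ 0.5555 -0.0452  0.04  ] [ 0.0196 -0.0962]
m4b [ 0.5153 -0.0537  0.04  ] [-0.0214 -0.094 ]
m1a [0.5152 0.1086 0.04  ] [0.0201 0.0628]
m1b [0.4742 0.0968 0.04  ] [-0.0225  0.0619]
scr [ 0.6041 -0.1283  0.007 ] [ 0.0454 -0.1889]
scr [ 0.5172 -0.1517  0.007 ] [-0.0446 -0.1893]
btn [0.4672 0.2138 0.072 ] [0.0007 0.1768]
tub [0.5724 0.1516 0.03  ] [0.0864 0.0898]
```

>>> step_arm([
  {"offset": [0.04,-0.034,0.01],"twist": -8},
  {"offset": [0.08,-0.068,0.02],"twist": -16},
  {"offset": [0.12,-0.102,0.03],"twist": -24},
  {"offset": [0.16,-0.136,0.03],"twist": -32},
  {"offset": [0.2,-0.17,0.03],"twist": -40},
  {"offset": [0.24,-0.204,0.03],"twist": -48},
  {"offset": [0.28,-0.238,0.03],"twist": -56},
  {"offset": [0.32,-0.272,0.03],"twist": -64},
  {"offset": [0.36,-0.306,0.03],"twist": -72},
  {"offset": [0.4,-0.34,0.03],"twist": -80},
  {"offset": [0.44,-0.374,0.03],"twist": -86.3},
  {"offset": [0.47,-0.4,0.03],"twist": -86.3},
], gripper=0, grip_force=60)

```text
time: 1.3
eef_pos: [0.5233, -0.1267, 0.2121]
tcp_rot: [0.609, 0.793, -0.0, -0.0]
contact_force: [0.4, -0.1, 0.7]
opening: -0.001
finger_force: 0.0
```

```bash
cat >> h.py <<'E'
def rep():
    from scipy.spatial.transform import Rotation as R
    q=np.load("q.npy"); s=ctrl.get_state(); m=R.from_quat(s["tcp_rot"]).as_matrix()
    yaw=np.degrees(np.arctan2(m[1,0],m[0,0])); print("t",s["time"],"local",local(q,s["eef_pos"]).round(4),"z",s["eef_pos"][2].round(4),"yaw err",round(yaw-90-np.degrees(q[2]),2),"F",s["contact_force"].round(2),"op",round(s["opening"],2),"tilt",m[:,2].round(3))
E
python3 -c "from h import *; rep()"
```

```text
t 1.3 local [-0.0323 -0.1666] z 0.2121 yaw err 0.06 F [ 0.42 -0.1   0.67] op -0.0 tilt [-0.  0. -1.]
```

>>> step_arm([
  {"offset": [0.01,0.019,0.04]},
  {"offset": [0.015,0.019,0.08]},
  {"offset": [0.015,0.019,0.11]},
  {"offset": [0.015,0.019,0.11]},
  {"offset": [0.015,0.019,0.11]},
])

```text
invalid input at $.motion[0]: expected keys offset, twist
```

```bash
python3 - <<'E'
from h import *
rep(); a=ctrl.read_camera("top"); cv2.imwrite("pics/t1.png",cv2.resize(a[150:300,300:500],(0,0),fx=3.8,fy=3.8,interpolation=cv2.INTER_CUBIC))
b=ctrl.read_camera("side"); cv2.imwrite("pics/s1.png",cv2.resize(b[170:330,230:430],(0,0),fx=3.7,fy=3.7,interpolation=cv2.INTER_CUBIC))
E
```

```text
t 1.3 local [-0.0323 -0.1666] z 0.2121 yaw err 0.06 F [ 0.42 -0.1   0.67] op -0.0 tilt [-0.  0. -1.]
```

View pics/s1.png

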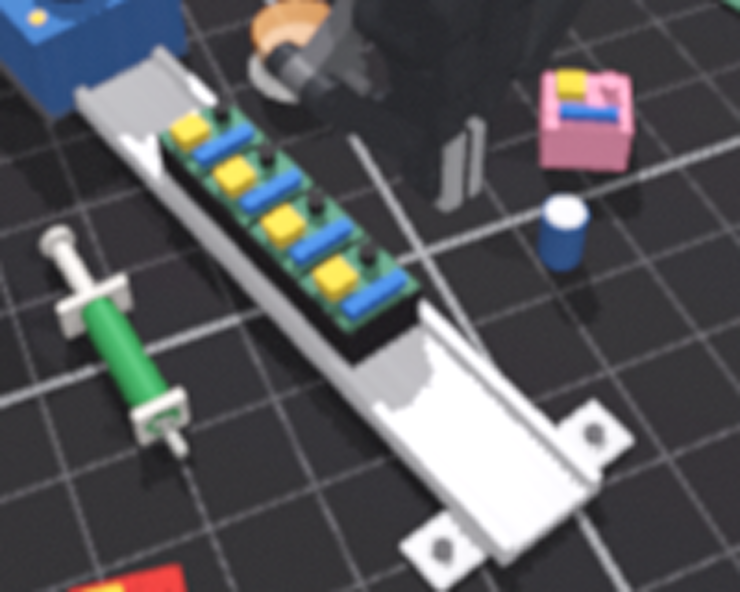

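The row is undisturbed, and the closed fingers (460,170) are still high above the rail. The move was refused because it lacked the twist key, so I'll resend it with twist.

>>> step_arm([
  {"offset": [0.01,0.019,0.04],"twist": 0},
  {"offset": [0.015,0.019,0.08],"twist": 0},
  {"offset": [0.015,0.019,0.12],"twist": 0},
  {"offset": [0.015,0.019,0.14],"twist": 0},
  {"offset": [0.015,0.019,0.14],"twist": 0},
])

```text
time: 1.9
eef_pos: [0.5339, -0.1085, 0.0679]
tcp_rot: [0.61, 0.792, -0.001, -0.004]
contact_force: [-1.0, -0.2, -0.6]
opening: 0.001
finger_force: 0.0
```

```bash
python3 - <<'E'
from h import *
rep()
b=ctrl.read_camera("side"); cv2.imwrite("pics/s2.png",cv2.resize(b[170:330,230:430],(0,0),fx=3.7,fy=3.7,interpolation=cv2.INTER_CUBIC))
E
```

```text
t 1.9 local [-0.0174 -0.1518] z 0.0679 yaw err -0.07 F [-1.03 -0.2  -0.55] op 0.0 tilt [-0.009  0.003 -1.   ]
```

View pics/s2.png

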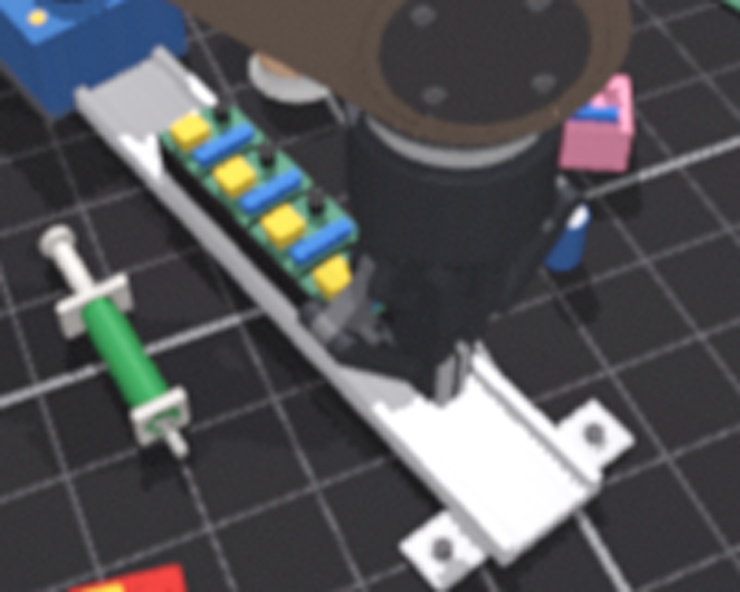

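The fingers are inside the rail line, about 35 mm behind module 4, and need about 15 mm more towards rail +x. I'll centre them and then lower.

>>> step_arm([
  {"offset": [0,0.008,0],"twist": 0},
  {"offset": [0,0.016,0],"twist": 0},
  {"offset": [0,0.016,0.018],"twist": 0},
  {"offset": [0,0.016,0.036],"twist": 0},
  {"offset": [0.01,0.016,0.036],"twist": 0},
  {"offset": [0.02,0.016,0.036],"twist": 0},
  {"offset": [0.02,0.016,0.036],"twist": 0},
])

```text
time: 2.65
eef_pos: [0.5483, -0.0847, 0.0377]
tcp_rot: [0.61, 0.793, 0.0, 0.001]
contact_force: [0.6, 0.7, 0.4]
opening: -0.002
finger_force: 0.0
```

```bash
python3 - <<'E'
from h import *
rep(); c=ctrl.calibration("top"); q=np.load("q.npy")
print("cap",local(q,unproj(c,(358,159),.033)))
E
```

```text
t 2.65 local [ 0.0026 -0.1324] z 0.0377 yaw err 0.05 F [0.59 0.68 0.4 ] op -0.0 tilt [ 0.002 -0.    -1.   ]
cap [ 0.10856898 -0.10157136]
```

>>> step_arm([
  {"offset": [0,-0.002,0.007],"twist": 0},
  {"offset": [0.008,-0.002,0.007],"twist": 0},
  {"offset": [0.016,-0.002,0.007],"twist": 0},
  {"offset": [0.02,-0.002,0.007],"twist": 0},
  {"offset": [0.024,-0.002,0.007],"twist": 0},
  {"offset": [0.028,-0.002,0.007],"twist": 0},
  {"offset": [0.032,-0.002,0.007],"twist": 0},
  {"offset": [0.036,-0.002,0.007],"twist": 0},
  {"offset": [0.04,-0.002,0.007],"twist": 0},
])

```text
time: 3.55
eef_pos: [0.5357, -0.0478, 0.0295]
tcp_rot: [0.61, 0.792, -0.0, 0.0]
contact_force: [1.1, -2.4, -0.6]
opening: -0.001
finger_force: 1.0
```

```bash
python3 - <<'E'
from h import *
rep(); a=ctrl.read_camera("side"); b=ctrl.read_camera("top")
cv2.imwrite("pics/s3.png",np.hstack([cv2.resize(a[150:350,200:400],(400,400)),cv2.resize(b[150:350,180:380],(400,400))]))
E
```

```text
t 3.55 local [-0.0001 -0.0936] z 0.0295 yaw err -0.05 F [ 1.15 -2.45 -0.56] op -0.0 tilt [ 0.001 -0.    -1.   ]
```

View pics/s3.png

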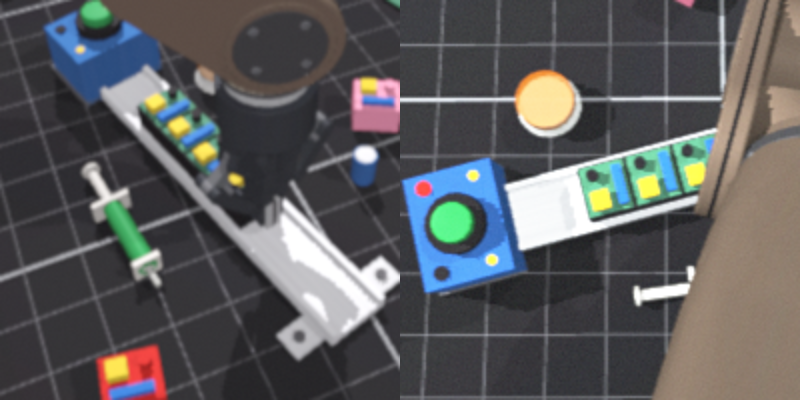

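The train is moving as one with about 2.7 N on the tool, and nothing else has been touched. I'll continue pushing.

>>> step_arm([
  {"offset": [0.005,0,0],"twist": 0},
  {"offset": [0.01,0,0],"twist": 0},
  {"offset": [0.015,0,0],"twist": 0},
  {"offset": [0.02,0,0],"twist": 0},
  {"offset": [0.025,0,0],"twist": 0},
  {"offset": [0.03,0,0],"twist": 0},
  {"offset": [0.035,0,0],"twist": 0},
  {"offset": [0.04,0,0],"twist": 0},
  {"offset": [0.044,0,0],"twist": 0},
  {"offset": [0.048,0,0],"twist": 0},
  {"offset": [0.051,0,0],"twist": 0},
  {"offset": [0.053,0,0],"twist": 0},
])

```text
time: 4.85
eef_pos: [0.522, 0.0037, 0.0294]
tcp_rot: [0.61, 0.792, 0.0, 0.0]
contact_force: [0.1, -3.5, 0.3]
opening: -0.001
finger_force: 1.2
```

```bash
python3 -c "from h import *; rep()"
```

```text
t 4.85 local [-0.0002 -0.0403] z 0.0294 yaw err -0.03 F [ 0.15 -3.53  0.29] op -0.0 tilt [ 0. -0. -1.]
```

About 9 mm is left. I'll move in slowly, a few millimetres at a time, and watch the force.

>>> step_arm([
  {"offset": [0.002,0,0],"twist": 0},
  {"offset": [0.004,0,0],"twist": 0},
  {"offset": [0.005,0,0],"twist": 0},
  {"offset": [0.006,0,0],"twist": 0},
  {"offset": [0.007,0,0],"twist": 0},
  {"offset": [0.007,0,0],"twist": 0},
])

```text
time: 5.45
eef_pos: [0.5203, 0.0104, 0.0294]
tcp_rot: [0.61, 0.792, 0.0, -0.0]
contact_force: [0.7, -1.6, 0.2]
opening: -0.003
finger_force: 0.9
```

```bash
python3 -c "from h import *; rep()"
```

```text
t 5.45 local [-0.0002 -0.0334] z 0.0294 yaw err -0.05 F [ 0.67 -1.63  0.21] op -0.0 tilt [ 0.  0. -1.]
```

>>> step_arm([
  {"offset": [0.001,0,0],"twist": 0},
  {"offset": [0.002,0,0],"twist": 0},
  {"offset": [0.003,0,0],"twist": 0},
  {"offset": [0.003,0,0],"twist": 0},
])

```text
time: 5.85
eef_pos: [0.5195, 0.0133, 0.0294]
tcp_rot: [0.61, 0.792, 0.0, -0.0]
contact_force: [1.0, -1.9, 0.7]
opening: 0.008
finger_force: 1.0
```

```bash
python3 -c "from h import *; rep()"
```

```text
t 5.85 local [-0.0002 -0.0304] z 0.0294 yaw err -0.04 F [ 1.03 -1.94  0.69] op 0.01 tilt [-0.  0. -1.]
```

>>> step_arm([
  {"offset": [0.001,0,0],"twist": 0},
  {"offset": [0.002,0,0],"twist": 0},
  {"offset": [0.002,0,0],"twist": 0},
])

```text
time: 6.15
eef_pos: [0.5198, 0.0137, 0.0295]
tcp_rot: [0.61, 0.793, -0.001, 0.002]
contact_force: [2.7, -7.1, -0.8]
opening: 0.006
finger_force: 3.9
```

```bash
python3 - <<'E'
from h import *
rep(); a=ctrl.read_camera("side"); b=ctrl.read_camera("top")
cv2.imwrite("pics/s4.png",np.hstack([cv2.resize(a[140:260,215:335],(400,400)),cv2.resize(b[180:300,180:300],(400,400))]))
E
```

```text
t 6.15 local [ 0.0003 -0.0301] z 0.0295 yaw err 0.03 F [ 2.72 -7.05 -0.81] op 0.01 tilt [ 0.002 -0.003 -1.   ]
```

View pics/s4.png

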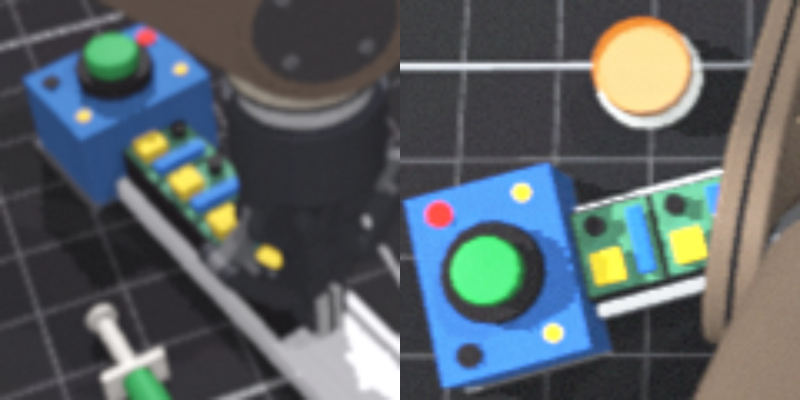

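The front module now meets the head, and the force rose to about 7.5 N with no further motion, so the row is home. I'll add a slightly firmer nudge, then back off and rise.

>>> step_arm([
  {"offset": [0.001,0,0],"twist": 0},
  {"offset": [0.001,0,0],"twist": 0},
  {"offset": [0.001,0,0],"twist": 0},
  {"offset": [-0.004,0,0],"twist": 0},
  {"offset": [-0.02,0,0],"twist": 0},
  {"offset": [-0.035,0,0],"twist": 0},
  {"offset": [-0.035,0,-0.04],"twist": 0},
  {"offset": [-0.035,0,-0.08],"twist": 0},
  {"offset": [-0.035,0,-0.12],"twist": 0},
  {"offset": [-0.035,0,-0.12],"twist": 0},
])

```text
time: 7.25
eef_pos: [0.5322, -0.0204, 0.1562]
tcp_rot: [0.61, 0.792, 0.003, 0.006]
contact_force: [0.2, 0.2, 1.1]
opening: 0.005
finger_force: 0.0
```

```bash
python3 -c "from h import *; rep()"
```

```text
t 7.25 local [ 0.0035 -0.0662] z 0.1562 yaw err -0.09 F [0.25 0.16 1.06] op 0.01 tilt [ 0.012 -0.002 -1.   ]
```

>>> step_arm([
  {"offset": [0.04,0,0],"twist": 0},
  {"offset": [0.08,0,0],"twist": 0},
  {"offset": [0.12,0,0],"twist": 0},
  {"offset": [0.16,0,0],"twist": 0},
  {"offset": [0.2,0,0],"twist": 0},
  {"offset": [0.225,0,0],"twist": 0},
  {"offset": [0.24,0,0],"twist": 0},
  {"offset": [0.24,0,0],"twist": 0},
  {"offset": [0.24,0,0.02],"twist": 0},
  {"offset": [0.24,0,0.03],"twist": 0},
  {"offset": [0.24,0,0.03],"twist": 0},
])

```text
time: 8.35
eef_pos: [0.4655, 0.2118, 0.1171]
tcp_rot: [0.611, 0.792, -0.002, -0.001]
contact_force: [0.8, -0.1, -0.3]
opening: -0.001
finger_force: 0.0
```

```bash
python3 - <<'E'
from h import *
rep(); a=ctrl.read_camera("side"); b=ctrl.read_camera("top")
cv2.imwrite("pics/s5.png",np.hstack([cv2.resize(a[110:270,195:355],(400,400)),cv2.resize(b[180:300,260:380],(400,400))]))
E
```

```text
t 8.35 local [-0.0015  0.1754] z 0.1171 yaw err -0.13 F [ 0.83 -0.07 -0.29] op -0.0 tilt [-0.005 -0.001 -1.   ]
```

View pics/s5.png

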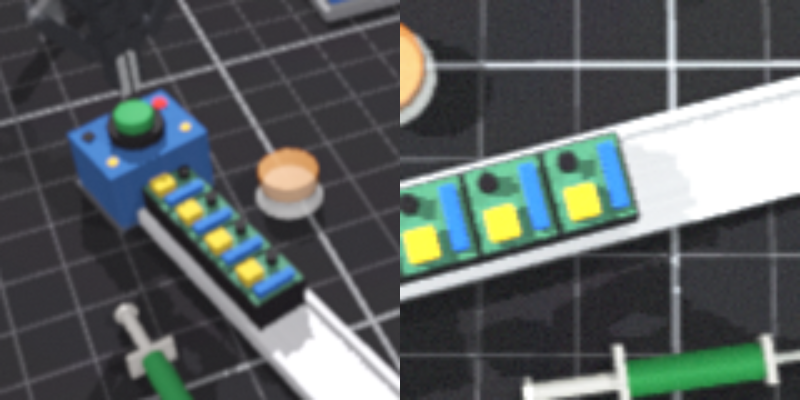

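The row is tight against the head with no gaps, and the bystanders are unmoved. The fingertips are above the button, so I'll descend to feel for it.

>>> step_arm([
  {"offset": [0,0,0.006],"twist": 0},
  {"offset": [0,0,0.012],"twist": 0},
  {"offset": [0,0,0.018],"twist": 0},
  {"offset": [0,0,0.022],"twist": 0},
  {"offset": [0,0,0.024],"twist": 0},
  {"offset": [0,0,0.024],"twist": 0},
])

```text
time: 9.05
eef_pos: [0.4664, 0.2132, 0.0949]
tcp_rot: [0.61, 0.792, -0.0, -0.0]
contact_force: [-0.6, 0.6, -0.3]
opening: 0.0
finger_force: 0.0
```

>>> step_arm([
  {"offset": [0,0,0.002],"twist": 0},
  {"offset": [0,0,0.004],"twist": 0},
  {"offset": [0,0,0.006],"twist": 0},
  {"offset": [0,0,0.006],"twist": 0},
])

```text
time: 9.45
eef_pos: [0.467, 0.2134, 0.0897]
tcp_rot: [0.61, 0.792, 0.0, 0.0]
contact_force: [-0.5, -0.7, 3.3]
opening: 0.001
finger_force: 1.6
```

>>> step_arm([
  {"offset": [0,0,0.002],"twist": 0},
  {"offset": [0,0,0.004],"twist": 0},
  {"offset": [0,0,0.005],"twist": 0},
  {"offset": [0,0,0.005],"twist": 0},
])

```text
time: 9.85
eef_pos: [0.4671, 0.2134, 0.0868]
tcp_rot: [0.61, 0.792, -0.0, -0.0]
contact_force: [-6.5, -0.5, 16.4]
opening: -0.001
finger_force: 8.0
```

>>> step_arm([
  {"offset": [0,0,0.002],"twist": 0},
  {"offset": [0,0,0.002],"twist": 0},
  {"offset": [0,0,0.002],"twist": 0},
])

```text
time: 10.15
eef_pos: [0.4673, 0.2135, 0.0867]
tcp_rot: [0.61, 0.792, -0.001, -0.0]
contact_force: [-9.5, -2.7, 24.5]
opening: 0.001
finger_force: 12.8
```

```bash
python3 - <<'E'
from h import *
rep(); a=ctrl.read_camera("side")
cv2.imwrite("pics/s6.png",cv2.resize(a[110:210,195:295],(600,600),interpolation=cv2.INTER_CUBIC))
E
```

```text
t 10.15 local [0.0006 0.1765] z 0.0867 yaw err -0.01 F [-9.54 -2.66 24.51] op 0.0 tilt [-0.001 -0.001 -1.   ]
```

View pics/s6.png

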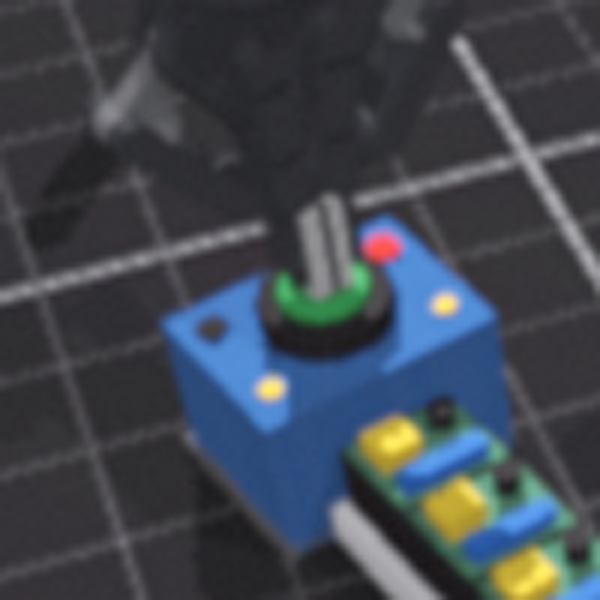

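The fingers are centred on the green button, which is pushed down nearly level with its collar, and it has bottomed out with no further motion. I'll release and rise clear.

>>> step_arm([
  {"offset": [0,0,-0.005],"twist": 0},
  {"offset": [0,0,-0.015],"twist": 0},
  {"offset": [0,0,-0.04],"twist": 0},
  {"offset": [0,0,-0.08],"twist": 0},
  {"offset": [0,0,-0.11],"twist": 0},
  {"offset": [0,0,-0.12],"twist": 0},
  {"offset": [0,0,-0.12],"twist": 0},
  {"offset": [0,0,-0.12],"twist": 0},
])

```text
time: 11.0
eef_pos: [0.4656, 0.213, 0.2003]
tcp_rot: [0.61, 0.792, -0.001, -0.001]
contact_force: [0.0, -0.2, 0.1]
opening: 0.001
finger_force: 0.0
```

```bash
python3 - <<'E'
from h import *
rep(); a=ctrl.read_camera("side")
cv2.imwrite("pics/s7.png",cv2.resize(a[110:270,195:355],(600,600),interpolation=cv2.INTER_CUBIC))
E
```

```text
t 11.0 local [-0.0011  0.1765] z 0.2003 yaw err -0.04 F [ 0.01 -0.19  0.08] op 0.0 tilt [-0.003 -0.001 -1.   ]
```

View pics/s7.png

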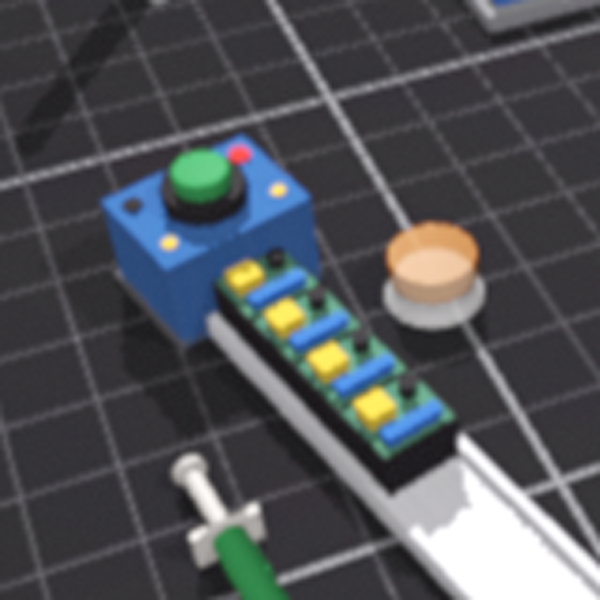

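The button at (200,175) is back up, the row is tight against the head, and the arm is clear.

```bash
python3 -c "from plant import ctrl; print(ctrl.sign_off())"
```

```text
the job is handed in; nothing more can be done
None
```

The row of four modules is home against the test head with no visible gaps, the green button was pressed fully down and came back up, and the job is handed in with the arm clear; the sign-off returned no verdict.

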